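Lock the perforated drawer with its linchpin

TASK

Gently push the half-open perforated drawer fully shut, then take the linchpin from the wooden block, push it fully home through the hole in the shaft that sticks out of the drawer front, and swing its brass ring down over the end of the shaft until it lies against the pin. The hole must be felt for: do not force the pin, and leave the bowl, the lid, the herb mill and the tamper alone.

Things in the scene. Friction and masses are not known exactly. Their poses are not given: they have to be found in the camera images.
- rack: Fixed low stainless shelf unit, 250 deep (x) x 248 wide (y) x 122 high (all sizes in mm). Origin on the work surface under its middle; its -x axis points out of the drawer front. Its top carries the bowl and lid.
- drawer (a joint): Opening of the perforated drawer in m: 0 = fully shut, up to 0.13. It slides straight out along the rack's -x, friction about 2.5 N, and has no spring or catch. Its stop at 0 is hard.
- drawer_face (a point): Middle of the drawer front's outer face; moves with the drawer, axes as the rack. Front: flat upright plate 232 wide (y) x 100 high, top edge 50 above this point, with a slot 36 wide in its middle for the shaft. Push on the flat parts, 20 to 110 to either side. With the drawer shut this point lies 41 behind the shaft's mean hole position.
- hole_mean (a point): Mean place of the shaft's vertical hole, on the shaft's flat upper face (98 above the work surface), fixed, axes as the rack. Shaft: 26 x 26 square steel bar along the rack's x, free end 16 beyond the hole towards -x. THE SHAFT HAS END PLAY: it rests up to 8 either way along x (friction 8 N), so the hole, 12 wide, lies up to 8 from here along x and must be seen or felt for.
- pin_tab (a point): Centre of the linchpin's red grip tab, 14 (x) x 12 (y) x 30 high: hold it here. z is the pin axis, up. Flat shoulder of its 22 wide collar 32 below; 10 thick round shank down to the tip, 92 below (last 5 tapered to 8). Home, the shoulder rests on the shaft, this point 32 above the shaft's face. The ring points to the pin's -x: turn it to the rack's -x, away from the drawer. About 100 g.
- ring (a joint): Angle of the brass ring (U-shaped bail hinged on the collar) in rad: 0 = down against the pin, where it stops hard; about 1.43 = level, pointing along the pin's -x; grows upward to 1.9. It starts about level and stays where it is left (friction 0.05 Nm).
- ring_bar (a point): Middle of the ring's cross bar (8 thick, 48 long, along pin y). Hinge axis: along pin y, 24 below pin_tab. Two 5 thick legs, 24 to either side, run from hinge to bar (63). Swinging down, the legs pass beside the shaft, the bar beyond its end and under it; down, the bar is 62 below the hinge, 9 towards -x. A finger each side of the shaft can push both legs, 15 to 30 below the hinge.
- block: Fixed wooden block 70 x 70 x 66 high in whose middle hole (12 wide, 63 deep) the pin is parked upright with its shoulder on the top face. Origin under its middle.
- bowl: Glass bowl, bystander, rim radius 58, 60 high, standing on the rack's top. Origin under its middle.
- lid: Green silicone lid, bystander, radius 36, 18 high with knob, lying on the rack's top. Origin under its middle.
- mill: Herb mill, bystander, radius 27, 117 high with a crank reaching 43 out, standing on the work surface. Origin under its middle.
- tamper: Wooden tamper, bystander, radius 26, 92 high, standing on the work surface. Origin under its middle.
- rollers (a point): Point 34 below hole_mean, between two small sprung rollers hung under the shaft's hole. They resist the last 30 of the pin's travel: about 4 to 12 N of push drives it through, then they hold it lightly (a few N) against lifting. The pin or ring counts as forced at more than 45 N against the shaft or rack.
Not all that is in view belongs to the job. There is more than one size of the part that bears pin_tab; the job needs the middle-sized.

How it is judged:
By the outcome, as a careful person would: the job done as asked, in the order asked, and still so for the second after the job is handed in, with the robot touching nothing.
It also fails if it takes over 72 s, if anything falls off the work surface, if the arm or the gripper's body presses on something with over 40 N, if the wrist force passes 120 N, or if a joint passes its speed limit or range.

ROBOT

A 6-joint arm with a two-finger parallel gripper is mounted at the origin on the work surface. World frame = base frame: x ahead of the robot, y to its left, z up, the work surface at z = 0. Lengths are in mm, angles in rad, forces in N, time in s.
With the tool pointing down it reaches from about 350 to 775 mm from the base axis. Payload 7.3 kg.
Tool frame: the origin (TCP) lies at the very end of the fingers, on their centre line; the grasp point (between the pads) lies 19 mm behind it; z points along the fingers, y is the line along which they close (so a half turn about z gives the same grasp; the last joint's range is limited). The gripper opens to 92 mm and grips with 3 to 60 N. Pads are 19 mm wide; open, the fingers measure 130 mm over their backs; the gripper's body (75 mm by 190 mm) begins 47 mm behind the grasp point.
Start: joints at [-1.377, 0.342, 1.524, -0, 1.275, -0.146], TCP at [175.005, -494.993, 226.741] pointing down, gripper open.
Joint ranges: [-2.53, 2.53], [-0.77, 2.02], [0.04, 2.7], [-1, 4.14], [0.28, 2.66], [-3.11, 3.11]. Speed limits (rad/s): [2.57, 2.57, 3.14, 3.14, 3.14, 3.14].

INTERFACE

Orientations are given as [roll, pitch, yaw] about the fixed x, y, z axes, in that order (R = Rz(yaw) Ry(pitch) Rx(roll)).
In Python, from plant import bot gives the robot as it stands.
- The arm moves only by the tool jog_arm, never from a script. Its argument "targets" is a list of rows, each an object with "xyz": the shift along the tool's x, y, z as a fraction of full scale, a list of three; "spin": the turn about the tool's z as a fraction of full scale. In form: [{"xyz": [x, y, z], "spin": spin}, ...]. A call has exactly 10 rows; each row shifts and turns the commanded pose from where the row before left it, along the tool's axes as they then stand; what a row does not reach is not made up. Full scale, the value 1, is 80 mm for a shift and 0.1 rad for a turn. A row lasts 1/8 s, in which the tool goes at most 62.5 mm and 10.7 degrees, less where a joint would pass 70% of its speed; a pose out of reach is approached as far as the arm can. A call with a number of a shift or a turn outside -1 to 1 is refused whole. A call with a gripper value outside its range is refused whole. "gripper" is the opening in per cent of the stroke, from 0 (shut) to 100 (fully open), set as the call begins (left out, the last holds). The fingers move at their own pace and stop on an object; the grip force is fixed at half the most. Time passes only in rows, so rows that do not move let the fingers close, or fill a call up. It gives the time, the measured TCP pose, the force, the opening and the grip force at its end, in the units of the state.
- bot.get_obs(): the state, without advancing time (a new reading comes with each control period).
- bot.capture(name): name is "side" or "top"; returns the picture (384x512x3 uint8, blue, green, red); there is no depth.
- bot.get_calibration(name): a dict with "vfov" (degrees; the focal length in pixels is half the picture's height over the tangent of half this angle, whatever the lens; pixels are square), "cx", "cy" (the principal point, pixels), "k1" (the pictures are not rectified: a ray, as slopes to the right and down, at radius r is drawn at 1 + k1 r^2 times it, then the intrinsics apply), "eye" and "rotation" of the camera in the world. Camera axes: x right, y down, z forward; pixel columns grow to the right and rows downward; lengths in mm; the calibration is good to about 2 mm. A picture is of the moment at which its call begins. get_calibration takes no time and is no camera call.
- bot.close_job(): hands the job in; it is judged then, once.
The state is a dict: "time": time; "joint_positions": joint angles; "dq": joint speeds; "tau": joint torques, N m; "tool_pos": TCP position; "tcp_rot": TCP orientation; "contact_force": force on the tool from outside, world axes, zero at the start; "moment": the same for the moment, N m; "grip_width": finger opening in mm; "finger_force": force on a finger pad.
Only numpy, scipy, OpenCV 4.12 (cv2) and the standard library are available. Lean on these libraries where they do the work, as an engineer would, in place of code of your own. Each camera call takes 0.05 s, during which the arm holds its last target. There are 200 camera calls.

## Working session

There is one attempt and no reset: what is moved stays moved. The work goes in short steps, Python scripts to look and compute and a tool call to move; the robot and the scene stay as the last step left them, time stands still between calls to the robot, and variables do not carry over. Pictures are saved under pics/ and viewed, at most 10 in all, crops included, and the job is handed in when it is done.

Besides the shell and the picture viewer there is one more tool, called after "Request:" by a JSON object that holds its "api" and its "payload", one argument or row to a line. jog_arm: Moves the arm, as the interface text tells. Shift numbers are shares of 80 mm and turn numbers shares of 0.1 rad, none past 1 either way. Its arguments: {"type":"object","properties":{"targets":{"type":"array","items":{"type":"object","properties":{"xyz":{"type":"array","items":{"type":"number"}},"spin":{"type":"number"}}}},"gripper":{"type":"number"}},"required":["targets"]}

```bash
mkdir -p pics; ls; cat > h.py <<'E'
import numpy as np, cv2
from plant import bot
def ray(c,u,v):
    k=bot.get_calibration(c); f=192/np.tan(np.radians(k["vfov"])/2)
    d=np.array([(u-k["cx"])/f,(v-k["cy"])/f]); s=d.copy()
    for _ in range(20): s=d/(1+k["k1"]*(s@s))
    return np.array(k["eye"],float), np.array(k["rotation"])@np.array([s[0],s[1],1.])
def onz(c,u,v,z):
    e,d=ray(c,u,v); return e+d*(z-e[2])/d[2]
def tri(p,q):
    e,d=ray("top",*p); g,h=ray("side",*q)
    t=np.linalg.lstsq(np.stack([d,-h],1),g-e,rcond=None)[0]
    a,b=e+t[0]*d,g+t[1]*h; return (a+b)/2,np.linalg.norm(a-b)
def proj(c,p):
    k=bot.get_calibration(c); f=192/np.tan(np.radians(k["vfov"])/2)
    q=np.array(k["rotation"]).T@(np.array(p,float)-k["eye"]); s=q[:2]/q[2]; s=s*(1+k["k1"]*(s@s))
    return s*f+[k["cx"],k["cy"]]
E
python3 - <<'E'
from h import *
for c in("top","side"):
    im=bot.capture(c); cv2.imwrite(f"pics/{c}0.png",im); print(c,bot.get_calibration(c))
    cv2.imwrite(f"pics/{c}0b.png",cv2.resize(im,(800,600),interpolation=cv2.INTER_CUBIC))
print(bot.get_obs())
E
```

```text
pics
top {'vfov': 46.50508194132476, 'cx': 247.0287540985177, 'cy': 193.0610725859679, 'k1': -0.1457386282840402, 'eye': array([ 437.64917154,   20.72539603, 1198.6005754 ]), 'rotation': array([-3.03864518,  0.00918165, -1.59906889])}
side {'vfov': 56.82201090488367, 'cx': 256.018947532968, 'cy': 190.87253293087224, 'k1': 0.03015815372086662, 'eye': array([488.61349335, 653.48531032, 513.45613343]), 'rotation': array([-2.16336009,  0.00467416, -3.063384  ])}
{'time': 0.1, 'joint_positions': array([-1.37700338e+00,  3.42648727e-01,  1.52496189e+00, -2.62235733e-05,
        1.27537570e+00, -1.45985087e-01]), 'dq': array([-0.00038143, -0.00232342, -0.00261218,  0.00139341, -0.00084803,
       -0.00160169]), 'tau': array([ 2.36469292e-03, -4.32005703e+01, -2.44693100e+01,  7.19768484e-02,
        5.27594984e-02, -3.11957137e-05]), 'tool_pos': array([ 174.91844822, -494.60486973,  226.10259411]), 'tcp_rot': array([-3.14021016e+00, -1.77922786e-04,  3.39785562e-01]), 'contact_force': array([-0.16533854, -0.13752472, -0.58138454]), 'moment': array([ 0.0034109 , -0.00692582, -0.00661535]), 'finger_force': 0.0, 'grip_width': 91.59670542873012}
```

View pics/top0b.png

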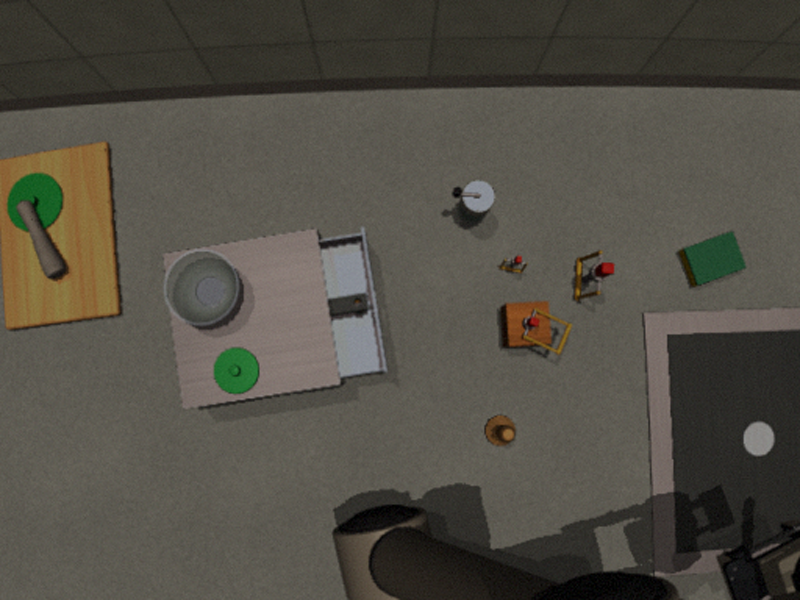

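View pics/side0b.png

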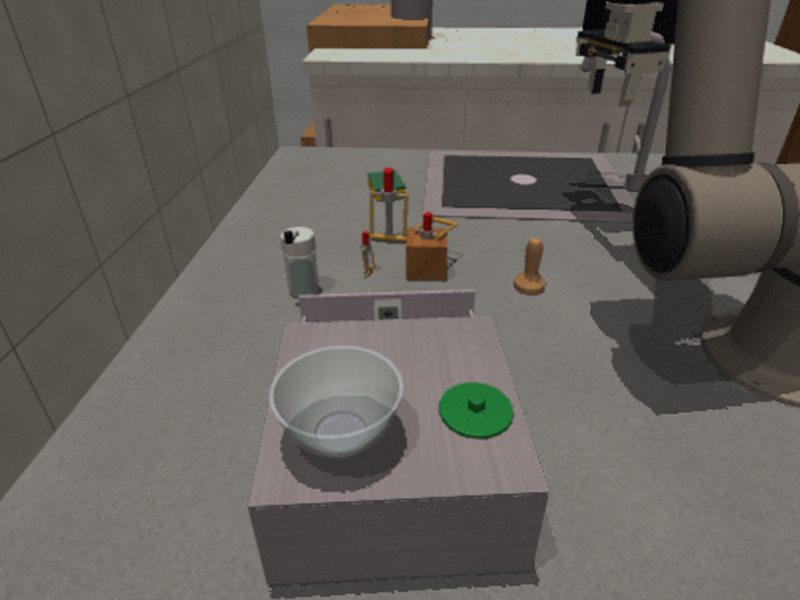

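The top view shows the rack at left with its drawer opening to the right, the shaft hole near (357,303) in the enlarged picture, and the middle-sized pin in the block at (533,323). Its ring points right and slightly down. The small and big pins stand loose nearby. The side view shows the drawer front's top edge from (300,296) to (475,291).

```bash
python3 - <<'E'
s=open('h.py').read()
s=s.replace('from plant','from scipy.spatial.transform import Rotation as Ro\nfrom plant').replace('np.array(k["rotation"])','Ro.from_euler("xyz",k["rotation"]).as_matrix()')
open('h.py','w').write(s)
E
python3 - <<'E'
from h import *
t=cv2.imread("pics/top0.png"); s=cv2.imread("pics/side0.png")
def up(i,x,y,w,h,k): return cv2.resize(i[y:y+h,x:x+w],None,fx=k,fy=k,interpolation=cv2.INTER_CUBIC)
a=up(t,195,135,180,120,4.4)
cv2.imwrite("pics/c1.png",cv2.convertScaleAbs(a,alpha=1.6))
a=up(s,180,125,130,90,6)
cv2.imwrite("pics/c2.png",a)
k=1.5625
for n,p in dict(c1=(317,231),c2=(340,383),c3=(184,407),c4=(164,254)).items(): print(n,onz("top",p[0]/k,p[1]/k,122).round(1))
print(onz("side",283/k,322/k,122),onz("side",497/k,319/k,122),onz("side",547/k,490/k,122),onz("side",258/k,500/k,122))
for p,q in (((363,230),(300,296)),((385,373),(475,291)),((533,321),(428,213))):
  print(tri(np.array(p)/k,np.array(q)/k))
print("hole",onz("top",357/k,303/k,98))
for im,c in((t,"top"),(s,"side")):
  h=cv2.cvtColor(im,cv2.COLOR_BGR2HSV); m=(((h[...,0]<6)|(h[...,0]>174))&(h[...,1]>180)&(h[...,2]>70)).astype(np.uint8)
  n,l,st,ce=cv2.connectedComponentsWithStats(m)
  for i in range(1,n):
    if st[i,4]>8: print(c,st[i],ce[i])
E
```

```text
c1 [664.  132.8 122. ]
c2 [425.6 101.7 122. ]
c3 [393.7 346.1 122. ]
c4 [635.7 378.5 122. ]
[670.67470892 134.30347947 122.        ] [416.84747211 110.00149811 122.        ] [391.79554052 349.64240568 122.        ] [628.72368891 377.052421   122.        ]
(array([667.01392325,  60.97540888, 110.31107937]), np.float64(2.6411279102297005))
(array([439.26185495,  32.1927841 , 110.11276446]), np.float64(0.4779095422758524))
(array([ 511.69054138, -202.21562654,  110.73952204]), np.float64(2.6822095166131112))
hole [550.80450145  73.60771443  98.        ]
top [330 164   4   4  13] [331.38461538 165.61538462]
top [385 168   8   7  52] [388.51923077 171.11538462]
top [339 203   6   6  24] [341.66666667 205.54166667]
side [246 108   5  15  74] [248.02702703 114.90540541]
side [271 136   5  12  47] [272.82978723 141.44680851]
side [232 148   4   9  30] [233.53333333 152.03333333]
```

View pics/c1.png

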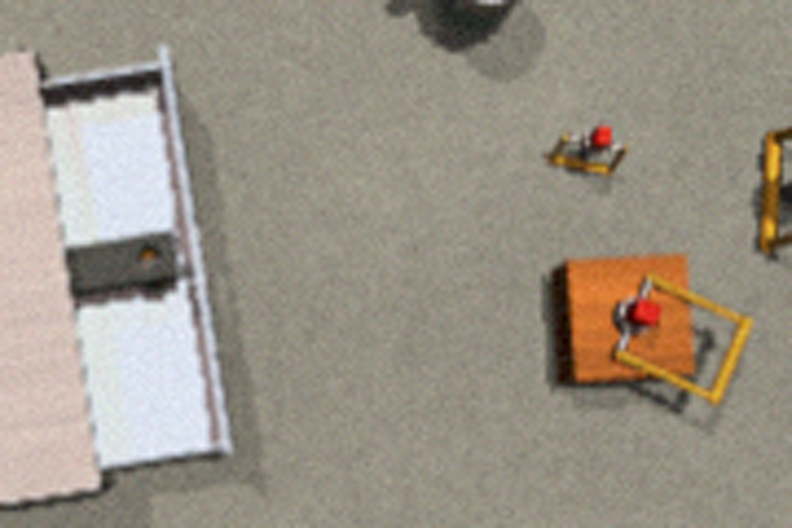

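View pics/c2.png

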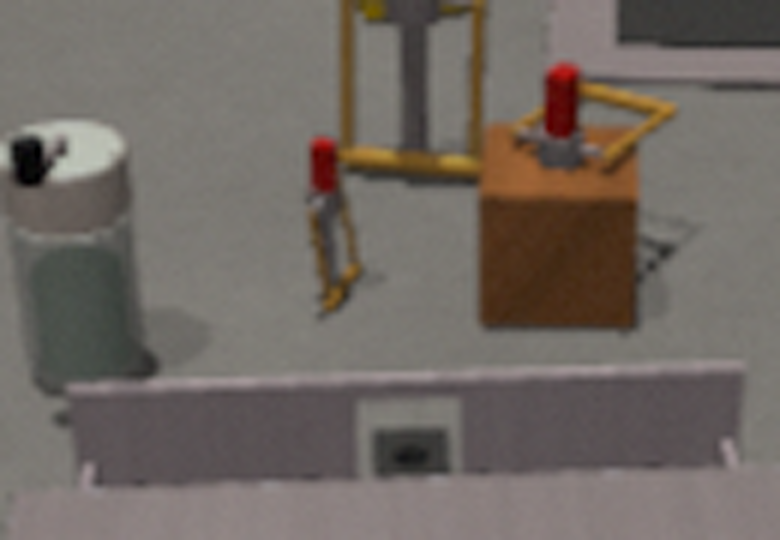

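The crops show the hole at about (150,254) in the top crop and (412,455) in the side crop. The ring legs run down-right from the tab at (646,313), with bar ends at (750,322) and (715,400).

```bash
python3 - <<'E'
from h import *
T=lambda x,y:(x/4.4+195-.4,y/4.4+135-.4); S=lambda x,y:(x/6+180-.4,y/6+125-.4)
print("hole",tri(T(150,254),S(412,455)),onz("top",*T(150,254),98))
print("shaft end edges",onz("top",*T(176,237),98),onz("top",*T(183,285),98))
print("tab",tri(T(645,312),S(563,70)), onz("top",*T(645,312),113), onz("side",*S(563,70),113))
print("barL/R",tri(T(750,322),S(602,165)),tri(T(715,400),S(676,107)),[onz("top",*T(*p),74).round(1) for p in((750,322),(715,400),(648,283),(618,352))])
print("block",[onz("top",*T(*p),66).round(1) for p in((567,262),(687,256),(694,374),(576,383))])
for n,p in dict(mill=(478,197),tamper=(507,434),small=(517,260),big=(607,268)).items(): print(n,onz("top",p[0]/1.5625,p[1]/1.5625,100).round())
E
```

```text
hole (array([553.28266845,  72.96189401,  97.41372292]), np.float64(3.054843482065606)) [554.75558007  72.98953063  98.        ]
shaft end edges [563.95804222  58.09864032  98.        ] [536.69459019  54.85363674  98.        ]
tab (array([ 512.24941749, -202.40752201,  110.70644951]), np.float64(1.222264601955575)) [ 512.70342898 -201.94968158  113.        ] [ 511.50623788 -197.43897166  113.        ]
barL/R (array([ 502.16735316, -284.02009655,   22.57317718]), np.float64(17.46814942524928)) (array([ 461.74084469, -248.73064245,   71.86023322]), np.float64(3.4951129658053213)) [array([ 507.7, -271.1,   74. ]), array([ 463.4, -248.3,   74. ]), array([ 532.1, -212.5,   74. ]), array([ 492.9, -193.2,   74. ])]
block [array([ 546.4, -167.3,   66. ]), array([ 547.9, -238. ,   66. ]), array([ 479.1, -238.6,   66. ]), array([ 476.1, -169.4,   66. ])]
mill [ 717. -126.  100.]
tamper [ 338. -156.  100.]
small [ 612. -184.  100.]
big [ 595. -330.  100.]
```

```bash
cat >> h.py <<'E'
def go(x,y,z,yaw,n):
    o=bot.get_obs(); p=o["tool_pos"]; w=o["tcp_rot"][2]; dw=(yaw-w)/n; d=(np.array([x,y,z])-p)/n/80
    print("yaw",w.round(3),"spin/row",(-dw/.1).round(3))
    for i in range(n):
        a=w+i*dw; print([round(float(v),2) for v in (d[0]*np.cos(a)+d[1]*np.sin(a),d[0]*np.sin(a)-d[1]*np.cos(a),-d[2])])
E
python3 -c "
from h import *
go(558,8,180,1.698,15)"
```

```text
yaw 0.34 spin/row -0.905
[0.44, -0.29, 0.04]
[0.46, -0.25, 0.04]
[0.49, -0.2, 0.04]
[0.5, -0.16, 0.04]
[0.51, -0.11, 0.04]
[0.52, -0.07, 0.04]
[0.53, -0.02, 0.04]
[0.53, 0.03, 0.04]
[0.52, 0.08, 0.04]
[0.51, 0.12, 0.04]
[0.5, 0.17, 0.04]
[0.48, 0.21, 0.04]
[0.46, 0.26, 0.04]
[0.44, 0.3, 0.04]
[0.41, 0.33, 0.04]
```

Request:
{"api": "jog_arm", "payload": {
  "targets": [
    {"xyz": [0.44, -0.29, 0.04], "spin": -0.905},
    {"xyz": [0.46, -0.25, 0.04], "spin": -0.905},
    {"xyz": [0.49, -0.2, 0.04], "spin": -0.905},
    {"xyz": [0.5, -0.16, 0.04], "spin": -0.905},
    {"xyz": [0.51, -0.11, 0.04], "spin": -0.905},
    {"xyz": [0.52, -0.07, 0.04], "spin": -0.905},
    {"xyz": [0.53, -0.02, 0.04], "spin": -0.905},
    {"xyz": [0.53, 0.03, 0.04], "spin": -0.905},
    {"xyz": [0.52, 0.08, 0.04], "spin": -0.905},
    {"xyz": [0.51, 0.12, 0.04], "spin": -0.905}
  ],
  "gripper": 100
}}

```text
time: 1.35
tool_pos: [430.9, -159.0, 194.4]
tcp_rot: [-3.141, 0.0, 1.248]
contact_force: [-0.4, -0.4, 1.3]
grip_width: 91.8
finger_force: 0.0
```

```bash
python3 -c "
from h import *
go(558,8,180,1.698,5);go(558,8,70,1.698,10)"
```

```text
yaw 1.248 spin/row -0.9
[0.5, 0.17, 0.04]
[0.48, 0.21, 0.04]
[0.46, 0.26, 0.04]
[0.43, 0.3, 0.04]
[0.41, 0.33, 0.04]
yaw 1.248 spin/row -0.45
[0.25, 0.08, 0.16]
[0.24, 0.1, 0.16]
[0.24, 0.11, 0.16]
[0.23, 0.12, 0.16]
[0.23, 0.13, 0.16]
[0.22, 0.14, 0.16]
[0.22, 0.15, 0.16]
[0.21, 0.16, 0.16]
[0.2, 0.17, 0.16]
[0.19, 0.18, 0.16]
```

Request:
{"api": "jog_arm", "payload": {
  "targets": [
    {"xyz": [0.5, 0.17, 0.04], "spin": -0.9},
    {"xyz": [0.48, 0.21, 0.04], "spin": -0.9},
    {"xyz": [0.46, 0.26, 0.04], "spin": -0.9},
    {"xyz": [0.43, 0.3, 0.04], "spin": -0.9},
    {"xyz": [0.41, 0.33, 0.04], "spin": -0.9},
    {"xyz": [0, 0, 0.3], "spin": 0},
    {"xyz": [0, 0, 0.3], "spin": 0},
    {"xyz": [0, 0, 0.3], "spin": 0},
    {"xyz": [0, 0, 0.3], "spin": 0},
    {"xyz": [0, 0, 0.17], "spin": 0}
  ]
}}

```text
time: 2.6
tool_pos: [557.6, 6.8, 67.6]
tcp_rot: [-3.139, -0.0, 1.695]
contact_force: [-0.6, 0.2, 0.1]
grip_width: 91.7
finger_force: 0.0
```

Request:
{"api": "jog_arm", "payload": {
  "targets": [
    {"xyz": [0.13, 0, 0], "spin": 0},
    {"xyz": [0.1, 0, 0], "spin": 0},
    {"xyz": [0.05, 0, 0], "spin": 0},
    {"xyz": [0.05, 0, 0], "spin": 0},
    {"xyz": [0.07, 0, 0], "spin": 0},
    {"xyz": [0.09, 0, 0], "spin": 0},
    {"xyz": [0.09, 0, 0], "spin": 0},
    {"xyz": [0.09, 0, 0], "spin": 0},
    {"xyz": [0.09, 0, 0], "spin": 0},
    {"xyz": [0.09, 0, 0], "spin": 0}
  ]
}}

```text
time: 3.85
tool_pos: [549.9, 74.7, 69.1]
tcp_rot: [-3.142, 0.0, 1.695]
contact_force: [0.2, -2.7, 1.9]
grip_width: 91.5
finger_force: 1.4
```

Request:
{"api": "jog_arm", "payload": {
  "targets": [
    {"xyz": [0.03, 0, 0], "spin": 0},
    {"xyz": [0.03, 0, 0], "spin": 0},
    {"xyz": [0.03, 0, 0], "spin": 0},
    {"xyz": [0.03, 0, 0], "spin": 0},
    {"xyz": [0.03, 0, 0], "spin": 0},
    {"xyz": [0.03, 0, 0], "spin": 0},
    {"xyz": [0.03, 0, 0], "spin": 0},
    {"xyz": [0.03, 0, 0], "spin": 0},
    {"xyz": [0.02, 0, 0], "spin": 0},
    {"xyz": [0.02, 0, 0], "spin": 0}
  ]
}}

```text
time: 5.1
tool_pos: [547.1, 96.5, 69.0]
tcp_rot: [-3.141, 0.0, 1.695]
contact_force: [-1.2, -2.5, 1.1]
grip_width: 91.4
finger_force: 1.3
```

Request:
{"api": "jog_arm", "payload": {
  "targets": [
    {"xyz": [0.015, 0, 0], "spin": 0},
    {"xyz": [0.015, 0, 0], "spin": 0},
    {"xyz": [0.015, 0, 0], "spin": 0},
    {"xyz": [0.015, 0, 0], "spin": 0},
    {"xyz": [0.015, 0, 0], "spin": 0},
    {"xyz": [0.015, 0, 0], "spin": 0},
    {"xyz": [0.01, 0, 0], "spin": 0},
    {"xyz": [0.01, 0, 0], "spin": 0},
    {"xyz": [0.01, 0, 0], "spin": 0},
    {"xyz": [0.01, 0, 0], "spin": 0}
  ]
}}

```text
time: 6.35
tool_pos: [546.3, 102.8, 69.1]
tcp_rot: [-3.141, 0.007, 1.698]
contact_force: [-0.8, -23.2, 0.5]
grip_width: 92.0
finger_force: 11.5
```

Request:
{"api": "jog_arm", "payload": {
  "targets": [
    {"xyz": [-0.1, 0, 0], "spin": 0},
    {"xyz": [-0.5, 0, 0], "spin": 0},
    {"xyz": [-0.5, 0, -0.4], "spin": 0.5},
    {"xyz": [-0.5, 0, -0.5], "spin": 1},
    {"xyz": [-0.5, 0, -0.5], "spin": 1},
    {"xyz": [-0.5, 0, -0.2], "spin": 1},
    {"xyz": [-0.5, 0, 0], "spin": 1},
    {"xyz": [-0.5, 0, 0], "spin": 1},
    {"xyz": [-0.1, 0, 0], "spin": 0.3},
    {"xyz": [0, 0, 0], "spin": 0}
  ]
}}

```text
time: 7.6
tool_pos: [528.9, -184.0, 197.1]
tcp_rot: [3.141, -0.001, 1.115]
contact_force: [0.1, -0.2, 0.8]
grip_width: 92.2
finger_force: 0.0
```

```bash
python3 - <<'E'
from h import *
t=bot.capture("top"); s=bot.capture("side"); cv2.imwrite("pics/t2.png",t); cv2.imwrite("pics/s2.png",s)
def up(i,x,y,w,h,k): return cv2.resize(i[y:y+h,x:x+w],(w*k,h*k),interpolation=cv2.INTER_CUBIC)
a=cv2.convertScaleAbs(up(t,195,140,70,100,6),alpha=1.6); b=up(s,215,165,70,90,6)
o=np.zeros((600,850,3),np.uint8); o[:600,:420]=a; o[:540,430:850]=b
cv2.imwrite("pics/v2.png",o[:,:800+50][:, :800])
print([proj(c,(550.5,71.5,98)) for c in("top","side")])
go(512,-203,125,1.113,10)
E
```

```text
[array([229.33277202, 194.0175438 ]), array([248.95071863, 199.75165756])]
yaw 1.117 spin/row 0.004
[-0.03, -0.01, 0.09]
[-0.03, -0.01, 0.09]
[-0.03, -0.01, 0.09]
[-0.03, -0.01, 0.09]
[-0.03, -0.01, 0.09]
[-0.03, -0.01, 0.09]
[-0.03, -0.01, 0.09]
[-0.03, -0.01, 0.09]
[-0.03, -0.01, 0.09]
[-0.03, -0.01, 0.09]
```

View pics/v2.png

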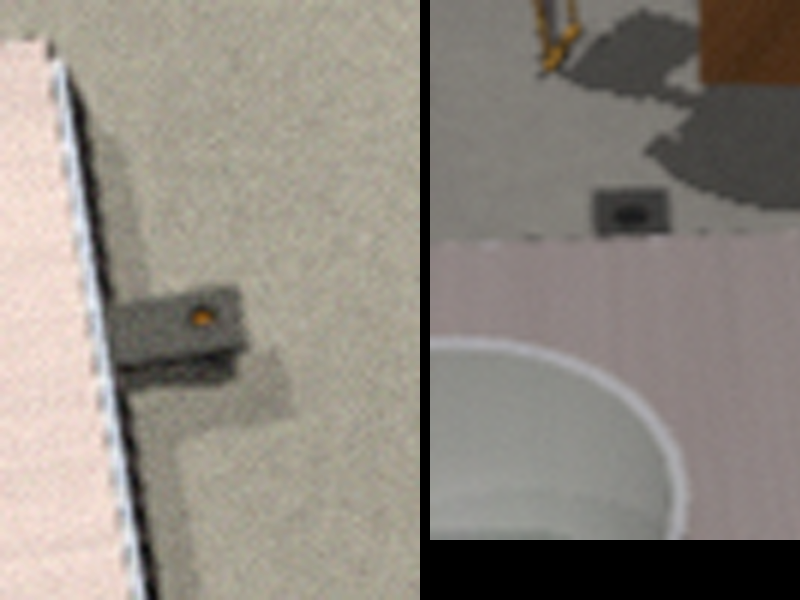

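The drawer is shut. The shaft end's corners are at (240,285) and (246,350) in the left panel. In the right panel the hole is centred at (630,214), and the end edge runs from (593,189) to (668,188).

```bash
python3 - <<'E'
from h import *
T=lambda x,y:(x/6+195-.4,y/6+140-.4); S=lambda x,y:((x-430)/6+215-.4,y/6+165-.4)
print("hole",tri(T(202,316),S(630,214)),onz("top",*T(202,316),98),onz("side",*S(630,214),98))
print("end",tri(T(243,317),S(630,188)),onz("top",*T(243,317),98),onz("side",*S(630,188),98))
print([onz("top",*T(*p),98).round(1) for p in((240,285),(246,350))],[onz("side",*S(*p),98).round(1) for p in((594,189),(668,188))])
t=cv2.imread("pics/t2.png").astype(int)
# rim of front: orange pixels centroid
r=t[185:200,222:238]; w=np.clip(r[...,2]-r[...,0]-25,0,None); yy,xx=np.mgrid[185:200,222:238]; c=((w*xx).sum()/w.sum(),(w*yy).sum()/w.sum()); print(c,onz("top",*c,98),onz("top",*c,64))
E
```

```text
hole (array([553.59683902,  73.96606019,  98.49036884]), np.float64(2.5633422806807755)) [554.93735191  74.03784211  98.        ] [552.37738397  73.43234774  98.        ]
end (array([554.0403732 ,  57.13232075,  97.27713272]), np.float64(0.12476065590042762)) [554.02662734  57.11081209  98.        ] [553.86381165  58.17544726  98.        ]
[array([567.4,  58. ,  98. ]), array([540.3,  56.2,  98. ])] [array([566.1,  59.7,  98. ]), array([540.9,  57.2,  98. ])]
(np.float64(228.15827338129498), np.float64(192.5251798561151)) [554.30121199  74.32202219  98.        ] [557.904853   75.9777412  64.       ]
```

```bash
python3 - <<'E'
from h import *
go(512.3,-203,197,1.113,1)
E
```

```text
yaw 1.117 spin/row 0.036
[-0.32, -0.08, 0.0]
```

Request:
{"api": "jog_arm", "payload": {
  "targets": [
    {"xyz": [-0.32, -0.08, 0.1], "spin": 0.04},
    {"xyz": [0, 0, 0.3], "spin": 0},
    {"xyz": [0, 0, 0.3], "spin": 0},
    {"xyz": [0, 0, 0.3], "spin": 0},
    {"xyz": [0, 0, 0.2], "spin": 0},
    {"xyz": [0, 0, 0.1], "spin": 0},
    {"xyz": [0, 0, 0.1], "spin": 0},
    {"xyz": [0, 0, 0], "spin": 0},
    {"xyz": [0, 0, 0], "spin": 0},
    {"xyz": [0, 0, 0], "spin": 0}
  ]
}}

```text
time: 8.95
tool_pos: [511.9, -204.7, 85.6]
tcp_rot: [3.14, 0.0, 1.111]
contact_force: [-0.3, -0.0, 0.4]
grip_width: 91.7
finger_force: 0.0
```

Request:
{"api": "jog_arm", "payload": {
  "targets": [
    {"xyz": [0.015, 0, 0.01], "spin": 0},
    {"xyz": [0, 0, 0], "spin": 0},
    {"xyz": [0, 0, 0], "spin": 0},
    {"xyz": [0, 0, 0], "spin": 0},
    {"xyz": [0, 0, 0], "spin": 0},
    {"xyz": [0, 0, 0], "spin": 0},
    {"xyz": [0, 0, 0], "spin": 0},
    {"xyz": [0, 0, 0], "spin": 0},
    {"xyz": [0, 0, 0], "spin": 0},
    {"xyz": [0, 0, 0], "spin": 0}
  ],
  "gripper": 0
}}

```text
time: 10.2
tool_pos: [512.3, -203.4, 84.4]
tcp_rot: [3.141, 0.0, 1.111]
contact_force: [0.1, -0.2, -0.6]
grip_width: 11.6
finger_force: 30.0
```

```bash
python3 - <<'E'
from h import *
o=bot.get_obs(); print(o["tool_pos"],o["contact_force"],o["moment"],o["grip_width"])
s=bot.capture("side"); cv2.imwrite("pics/s3.png",s)
cv2.imwrite("pics/v3.png",cv2.resize(s[100:200,210:330],(720,600),interpolation=cv2.INTER_CUBIC))
E
```

```text
[ 512.25441507 -203.4401851    84.36695189] [ 0.13749574 -0.2449139  -0.57847333] [-0.09504627 -0.17033498 -0.00952993] 11.643413568834939
```

View pics/v3.png

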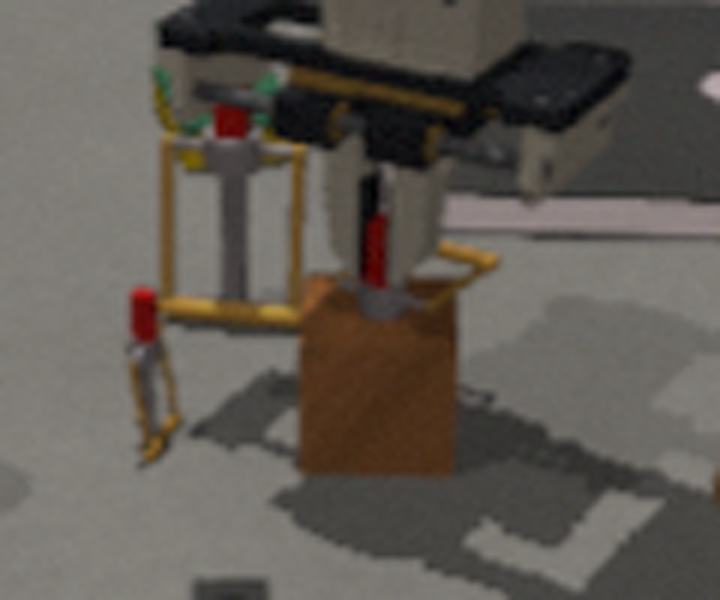

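The fingers hold the middle-sized pin's tab squarely and the ring is still level; now I lift it.

Request:
{"api": "jog_arm", "payload": {
  "targets": [
    {"xyz": [0, 0, -0.1], "spin": 0},
    {"xyz": [0, 0, -0.15], "spin": 0},
    {"xyz": [0, 0, -0.2], "spin": 0},
    {"xyz": [0, 0, -0.25], "spin": 0},
    {"xyz": [0, 0, -0.25], "spin": 0},
    {"xyz": [0, 0, -0.25], "spin": 0},
    {"xyz": [0, 0, -0.2], "spin": 0},
    {"xyz": [0, 0, -0.1], "spin": 0},
    {"xyz": [0, 0, 0], "spin": 0},
    {"xyz": [0, 0, 0], "spin": 0}
  ]
}}

```text
time: 11.5
tool_pos: [511.8, -203.2, 203.8]
tcp_rot: [-3.14, -0.0, 1.111]
contact_force: [0.6, 0.3, -0.9]
grip_width: 11.5
finger_force: 30.0
```

```bash
python3 - <<'E'
from h import *
go(552.5,73.5,200,1.698,9)
E
```

```text
yaw 1.111 spin/row -0.652
[0.37, -0.12, 0.01]
[0.38, -0.1, 0.01]
[0.38, -0.07, 0.01]
[0.39, -0.05, 0.01]
[0.39, -0.02, 0.01]
[0.39, 0.0, 0.01]
[0.39, 0.03, 0.01]
[0.38, 0.06, 0.01]
[0.38, 0.08, 0.01]
```

Request:
{"api": "jog_arm", "payload": {
  "targets": [
    {"xyz": [0.37, -0.12, 0.01], "spin": -0.65},
    {"xyz": [0.38, -0.1, 0.01], "spin": -0.65},
    {"xyz": [0.38, -0.07, 0.01], "spin": -0.65},
    {"xyz": [0.39, -0.05, 0.01], "spin": -0.65},
    {"xyz": [0.39, -0.02, 0.01], "spin": -0.65},
    {"xyz": [0.39, 0.0, 0.01], "spin": -0.65},
    {"xyz": [0.39, 0.03, 0.01], "spin": -0.65},
    {"xyz": [0.38, 0.06, 0.01], "spin": -0.66},
    {"xyz": [0.38, 0.08, 0.01], "spin": -0.66},
    {"xyz": [0, 0, 0.06], "spin": 0}
  ]
}}

```text
time: 12.75
tool_pos: [552.6, 76.0, 191.6]
tcp_rot: [-3.141, -0.0, 1.701]
contact_force: [-0.3, 0.6, -1.5]
grip_width: 11.6
finger_force: 30.0
```

```bash
python3 - <<'E'
from h import *
o=bot.get_obs(); print(o["tool_pos"],o["contact_force"],o["moment"])
go(552.5,73.5,o["tool_pos"][2],1.698,1)
s=bot.capture("side"); t=bot.capture("top");cv2.imwrite("pics/s4.png",s)
a=cv2.resize(s[130:230,205:305],(600,600),interpolation=cv2.INTER_CUBIC)
cv2.imwrite("pics/v4.png",a)
p=o["tool_pos"]; print(proj("side",(p[0],p[1],p[2]-78.4)),proj("side",(552.5,73.5,98)))
E
```

```text
[552.58948644  75.95717231 191.58818979] [-0.25083575  0.55450469 -1.49604006] [ 0.02334104 -0.16908288 -0.00919797]
yaw 1.701 spin/row 0.028
[-0.03, -0.01, -0.0]
[247.57106651 194.77076777] [247.86955994 200.28356469]
```

View pics/v4.png

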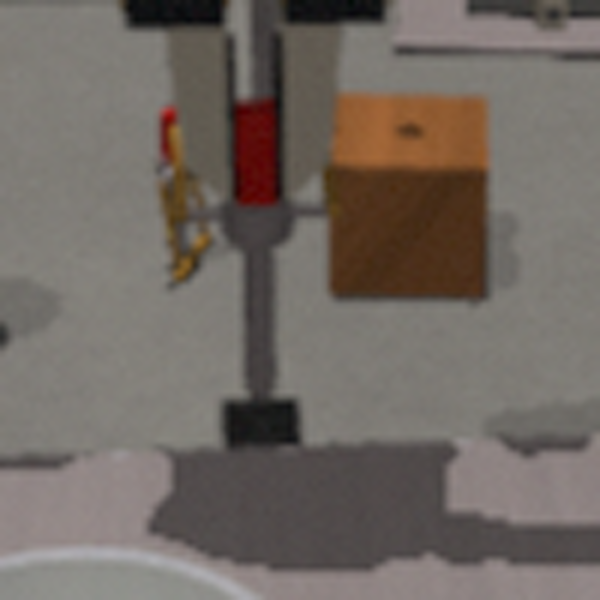

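The pin tip, at (260,395), stands centred over the shaft, whose edges are at x 222 to 300, and the ring still points away from the drawer. I'll lower gently and feel for the hole.

Request:
{"api": "jog_arm", "payload": {
  "targets": [
    {"xyz": [-0.03, 0, 0.05], "spin": 0},
    {"xyz": [0, 0, 0.05], "spin": 0},
    {"xyz": [0, 0, 0.05], "spin": 0},
    {"xyz": [0, 0, 0], "spin": 0},
    {"xyz": [0, 0, 0.013], "spin": 0},
    {"xyz": [0, 0, 0.013], "spin": 0},
    {"xyz": [0, 0, 0.013], "spin": 0},
    {"xyz": [0, 0, 0.013], "spin": 0},
    {"xyz": [0, 0, 0.013], "spin": 0},
    {"xyz": [0, 0, 0], "spin": 0}
  ]
}}

```text
time: 14.1
tool_pos: [553.0, 71.8, 175.0]
tcp_rot: [-3.141, 0.0, 1.698]
contact_force: [0.7, 0.0, -1.1]
grip_width: 11.7
finger_force: 30.0
```

```bash
python3 - <<'E'
from h import *
o=bot.get_obs(); print(o["tool_pos"],o["contact_force"],o["moment"])
E
```

```text
[553.02013968  71.7886155  174.99584933] [ 0.6839393   0.04779927 -1.12626103] [ 0.02296932 -0.15379997 -0.01938561]
```

Request:
{"api": "jog_arm", "payload": {
  "targets": [
    {"xyz": [0, 0, 0.013], "spin": 0},
    {"xyz": [0, 0, 0.013], "spin": 0},
    {"xyz": [0, 0, 0.013], "spin": 0},
    {"xyz": [0, 0, 0], "spin": 0},
    {"xyz": [0, 0, 0], "spin": 0},
    {"xyz": [0, 0, 0], "spin": 0},
    {"xyz": [0, 0, 0], "spin": 0},
    {"xyz": [0, 0, 0], "spin": 0},
    {"xyz": [0, 0, 0], "spin": 0},
    {"xyz": [0, 0, 0], "spin": 0}
  ]
}}

```text
time: 15.35
tool_pos: [553.1, 71.8, 172.0]
tcp_rot: [-3.142, 0.0, 1.698]
contact_force: [0.2, 0.5, -0.8]
grip_width: 11.6
finger_force: 30.0
```

```bash
python3 - <<'E'
from h import *
o=bot.get_obs(); print(o["tool_pos"],o["contact_force"],o["moment"])
E
```

```text
[553.05428536  71.78800543 171.96031695] [ 0.17363806  0.49791438 -0.78556262] [ 0.03457991 -0.07248583 -0.02193849]
```

Request:
{"api": "jog_arm", "payload": {
  "targets": [
    {"xyz": [0, 0, 0.013], "spin": 0},
    {"xyz": [0, 0, 0.013], "spin": 0},
    {"xyz": [0, 0, 0.013], "spin": 0},
    {"xyz": [0, 0, 0.013], "spin": 0},
    {"xyz": [0, 0, 0.013], "spin": 0},
    {"xyz": [0, 0, 0], "spin": 0},
    {"xyz": [0, 0, 0], "spin": 0}
  ]
}}

```text
invalid input
```

Request:
{"api": "jog_arm", "payload": {
  "targets": [
    {"xyz": [0, 0, 0.013], "spin": 0},
    {"xyz": [0, 0, 0.013], "spin": 0},
    {"xyz": [0, 0, 0.013], "spin": 0},
    {"xyz": [0, 0, 0.013], "spin": 0},
    {"xyz": [0, 0, 0], "spin": 0},
    {"xyz": [0, 0, 0], "spin": 0},
    {"xyz": [0, 0, 0], "spin": 0},
    {"xyz": [0, 0, 0], "spin": 0},
    {"xyz": [0, 0, 0], "spin": 0},
    {"xyz": [0, 0, 0], "spin": 0}
  ]
}}

```text
time: 16.6
tool_pos: [553.1, 71.8, 167.8]
tcp_rot: [3.142, 0.0, 1.698]
contact_force: [-0.3, 0.2, -1.3]
grip_width: 11.7
finger_force: 30.0
```

```bash
python3 - <<'E'
from h import *
o=bot.get_obs(); print(o["tool_pos"],o["contact_force"],o["moment"])
E
```

```text
[553.0834367   71.77457478 167.81641285] [-0.2871822   0.19910037 -1.34822608] [-0.01161857 -0.10860189  0.00737915]
```

Request:
{"api": "jog_arm", "payload": {
  "targets": [
    {"xyz": [0, 0, 0.02], "spin": 0},
    {"xyz": [0, 0, 0.02], "spin": 0},
    {"xyz": [0, 0, 0.025], "spin": 0},
    {"xyz": [0, 0, 0.025], "spin": 0},
    {"xyz": [0, 0, 0.025], "spin": 0},
    {"xyz": [0, 0, 0.025], "spin": 0},
    {"xyz": [0, 0, 0.025], "spin": 0},
    {"xyz": [0, 0, 0.025], "spin": 0},
    {"xyz": [0, 0, 0.025], "spin": 0},
    {"xyz": [0, 0, 0.025], "spin": 0}
  ]
}}

```text
time: 17.85
tool_pos: [553.1, 71.8, 148.5]
tcp_rot: [-3.142, 0.0, 1.698]
contact_force: [-0.3, -0.1, -1.4]
grip_width: 11.6
finger_force: 30.0
```

```bash
python3 - <<'E'
from h import *
o=bot.get_obs(); print(o["tool_pos"],o["contact_force"],o["moment"])
E
```

```text
[553.07094343  71.77529042 148.46701697] [-0.30445066 -0.0624249  -1.42383266] [ 0.03783033 -0.08455296  0.0068189 ]
```

Request:
{"api": "jog_arm", "payload": {
  "targets": [
    {"xyz": [0, 0, 0.025], "spin": 0},
    {"xyz": [0, 0, 0.025], "spin": 0},
    {"xyz": [0, 0, 0.025], "spin": 0},
    {"xyz": [0, 0, 0.025], "spin": 0},
    {"xyz": [0, 0, 0.025], "spin": 0},
    {"xyz": [0, 0, 0.025], "spin": 0},
    {"xyz": [0, 0, 0.025], "spin": 0},
    {"xyz": [0, 0, 0.025], "spin": 0},
    {"xyz": [0, 0, 0.025], "spin": 0},
    {"xyz": [0, 0, 0.025], "spin": 0}
  ]
}}

```text
time: 19.1
tool_pos: [553.4, 71.8, 129.4]
tcp_rot: [3.14, 0.0, 1.698]
contact_force: [-1.0, 0.1, 5.8]
grip_width: 12.3
finger_force: 30.0
```

```bash
python3 - <<'E'
from h import *
o=bot.get_obs(); print(o["tool_pos"],o["contact_force"],o["moment"])
E
```

```text
[553.4307706   71.79603016 129.41113802] [-1.01350417  0.06477889  5.79036521] [-0.0154499   0.11105387  0.00289891]
```

Request:
{"api": "jog_arm", "payload": {
  "targets": [
    {"xyz": [0, 0, 0.02], "spin": 0},
    {"xyz": [0, 0, 0.02], "spin": 0},
    {"xyz": [0, 0, 0.02], "spin": 0},
    {"xyz": [0, 0, 0.02], "spin": 0},
    {"xyz": [0, 0, 0.02], "spin": 0},
    {"xyz": [0, 0, 0.02], "spin": 0},
    {"xyz": [0, 0, 0.015], "spin": 0},
    {"xyz": [0, 0, 0.015], "spin": 0},
    {"xyz": [0, 0, 0], "spin": 0},
    {"xyz": [0, 0, 0], "spin": 0}
  ]
}}

```text
time: 20.35
tool_pos: [553.2, 71.9, 116.9]
tcp_rot: [3.141, -0.0, 1.698]
contact_force: [-0.5, 0.9, 3.8]
grip_width: 11.5
finger_force: 30.0
```

```bash
python3 - <<'E'
from h import *
o=bot.get_obs(); print(o["tool_pos"],o["contact_force"],o["moment"])
E
```

```text
[553.22751172  71.92585417 116.8759813 ] [-0.49207125  0.92894201  3.84400222] [ 0.28142097  0.02829626 -0.01808944]
```

Request:
{"api": "jog_arm", "payload": {
  "targets": [
    {"xyz": [0, 0, 0.013], "spin": 0},
    {"xyz": [0, 0, 0.013], "spin": 0},
    {"xyz": [0, 0, 0.013], "spin": 0},
    {"xyz": [0, 0, 0], "spin": 0},
    {"xyz": [0, 0, 0], "spin": 0},
    {"xyz": [0, 0, 0], "spin": 0},
    {"xyz": [0, 0, 0], "spin": 0},
    {"xyz": [0, 0, 0], "spin": 0},
    {"xyz": [0, 0, 0], "spin": 0},
    {"xyz": [0, 0, 0], "spin": 0}
  ]
}}

```text
time: 21.6
tool_pos: [553.5, 72.0, 116.1]
tcp_rot: [3.139, 0.0, 1.698]
contact_force: [-6.7, 1.2, 20.3]
grip_width: 11.8
finger_force: 30.0
```

```bash
python3 - <<'E'
from h import *
o=bot.get_obs(); print(o["tool_pos"],o["contact_force"],o["moment"])
E
```

```text
[553.50555173  71.98878415 116.06507682] [-6.67445619  1.22287011 20.26831815] [ 0.15857263  1.17504707 -0.03427855]
```

Request:
{"api": "jog_arm", "payload": {
  "targets": [
    {"xyz": [0, 0, -0.015], "spin": 0},
    {"xyz": [0, 0, -0.015], "spin": 0},
    {"xyz": [0, 0, 0], "spin": 0},
    {"xyz": [0, 0, 0], "spin": 0},
    {"xyz": [0, 0, 0], "spin": 0},
    {"xyz": [0, 0, 0], "spin": 0},
    {"xyz": [0, 0, 0], "spin": 0},
    {"xyz": [0, 0, 0], "spin": 0},
    {"xyz": [0, 0, 0], "spin": 0},
    {"xyz": [0, 0, 0], "spin": 0}
  ]
}}

```text
time: 22.85
tool_pos: [553.4, 72.0, 116.2]
tcp_rot: [3.141, -0.0, 1.698]
contact_force: [-0.5, 2.8, 6.5]
grip_width: 11.5
finger_force: 30.0
```

Request:
{"api": "jog_arm", "payload": {
  "targets": [
    {"xyz": [0, 0, 0], "spin": 0},
    {"xyz": [0, 0, 0], "spin": 0},
    {"xyz": [0, 0, 0], "spin": 0},
    {"xyz": [0, 0, 0], "spin": 0},
    {"xyz": [0, 0, 0], "spin": 0},
    {"xyz": [0, 0, -0.1], "spin": 0},
    {"xyz": [0, 0, -0.2], "spin": 0},
    {"xyz": [0, 0, -0.3], "spin": 0},
    {"xyz": [-0.4, 0, -0.2], "spin": 0},
    {"xyz": [-0.3, 0, 0], "spin": 0}
  ],
  "gripper": 46
}}

```text
time: 24.1
tool_pos: [561.4, 15.4, 182.9]
tcp_rot: [3.137, 0.001, 1.698]
contact_force: [-0.5, -0.1, -0.8]
grip_width: 42.0
finger_force: 0.0
```

```bash
python3 - <<'E'
from h import *
s=bot.capture("side"); t=bot.capture("top");cv2.imwrite("pics/s5.png",s);cv2.imwrite("pics/t5.png",t)
a=cv2.resize(s[130:230,195:295],(600,600),interpolation=cv2.INTER_CUBIC)
cv2.imwrite("pics/v5.png",a)
o=bot.get_obs(); print(o["tool_pos"],o["contact_force"],o["grip_width"])
print([proj("side",p) for p in((553.2,71.9,145),(553.2,71.9,98))])
E
```

```text
[560.92496479  14.26954903 181.523153  ] [-0.55157609  0.27803925 -0.70424528] 42.071937608883545
[array([247.16893523, 180.12293837]), array([247.60163644, 199.81068469])]
```

View pics/v5.png

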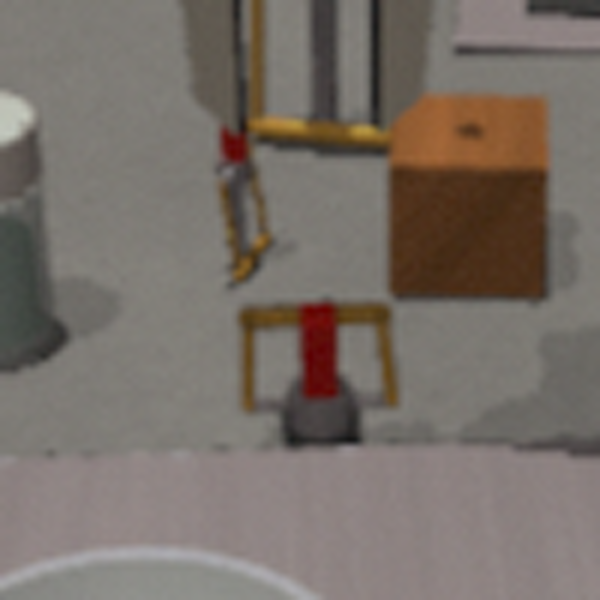

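The pin stands home in the shaft, with its tab top at (320,305) where predicted, and the ring is level, pointing away from the drawer.

Request:
{"api": "jog_arm", "payload": {
  "targets": [
    {"xyz": [0.2, 0, 0.1], "spin": 0},
    {"xyz": [0.15, 0, 0.25], "spin": 0},
    {"xyz": [0, 0, 0.25], "spin": 0},
    {"xyz": [0, 0, 0.2], "spin": 0},
    {"xyz": [0, 0, 0.05], "spin": 0},
    {"xyz": [0, 0, 0.04], "spin": 0},
    {"xyz": [0, 0, 0.04], "spin": 0},
    {"xyz": [0, 0, 0.04], "spin": 0},
    {"xyz": [0, 0, 0], "spin": 0},
    {"xyz": [0, 0, 0], "spin": 0}
  ]
}}

```text
time: 25.45
tool_pos: [556.8, 43.9, 102.5]
tcp_rot: [3.141, 0.0, 1.698]
contact_force: [-0.2, 0.4, 0.7]
grip_width: 42.3
finger_force: 0.6
```

```bash
python3 - <<'E'
from h import *
o=bot.get_obs(); print(o["tool_pos"],o["contact_force"],o["grip_width"]); d=o["tool_pos"][:2]-[553.2,71.9]; print(d@[.127,-.992],d@[.992,.127])
E
```

```text
[556.82646007  43.90987072 102.51399242] [-0.19752943  0.35499367  0.66845321] 42.26915964169083
28.22676867448844 0.04270197406608188
```

Contact has begun at finger depth. I'll go down to about z=87.

Request:
{"api": "jog_arm", "payload": {
  "targets": [
    {"xyz": [0, 0, 0.03], "spin": 0},
    {"xyz": [0, 0, 0.03], "spin": 0},
    {"xyz": [0, 0, 0.03], "spin": 0},
    {"xyz": [0, 0, 0.03], "spin": 0},
    {"xyz": [0, 0, 0.03], "spin": 0},
    {"xyz": [0, 0, 0.02], "spin": 0},
    {"xyz": [0, 0, 0.02], "spin": 0},
    {"xyz": [0, 0, 0], "spin": 0},
    {"xyz": [0, 0, 0], "spin": 0},
    {"xyz": [0, 0, 0], "spin": 0}
  ]
}}

```text
time: 26.7
tool_pos: [556.6, 44.0, 87.1]
tcp_rot: [-3.141, 0.0, 1.698]
contact_force: [0.1, -0.8, 0.8]
grip_width: 42.0
finger_force: 0.5
```

```bash
python3 - <<'E'
from h import *
o=bot.get_obs(); print(o["tool_pos"],o["contact_force"],o["moment"],o["grip_width"])
E
```

```text
[556.58720879  43.97541953  87.06172952] [ 0.13829098 -0.75364713  0.81301044] [-0.03866871 -0.01288585  0.03914737] 42.00985177999898
```

Request:
{"api": "jog_arm", "payload": {
  "targets": [
    {"xyz": [0.02, 0, 0], "spin": 0},
    {"xyz": [0.02, 0, 0], "spin": 0},
    {"xyz": [0.02, 0, 0], "spin": 0},
    {"xyz": [0.02, 0, 0], "spin": 0},
    {"xyz": [0.02, 0, 0], "spin": 0},
    {"xyz": [0.02, 0, 0], "spin": 0},
    {"xyz": [0.02, 0, 0], "spin": 0},
    {"xyz": [0, 0, 0], "spin": 0},
    {"xyz": [0, 0, 0], "spin": 0},
    {"xyz": [0, 0, 0], "spin": 0}
  ]
}}

```text
time: 27.95
tool_pos: [555.2, 55.2, 87.1]
tcp_rot: [-3.142, -0.0, 1.698]
contact_force: [-0.4, -2.0, -0.6]
grip_width: 42.2
finger_force: 0.8
```

```bash
python3 - <<'E'
from h import *
o=bot.get_obs(); print(o["tool_pos"],o["contact_force"],o["moment"],o["grip_width"])
E
```

```text
[555.17052373  55.21890671  87.10583474] [-0.41930358 -2.0048569  -0.58418599] [-0.30593495 -0.09199252  0.01820934] 42.16149799103631
```

Request:
{"api": "jog_arm", "payload": {
  "targets": [
    {"xyz": [0.01, 0, 0], "spin": 0},
    {"xyz": [0.01, 0, 0], "spin": 0},
    {"xyz": [0.01, 0, 0], "spin": 0},
    {"xyz": [0.01, 0, 0], "spin": 0},
    {"xyz": [0, 0, 0], "spin": 0},
    {"xyz": [0, 0, 0], "spin": 0},
    {"xyz": [0, 0, 0], "spin": 0},
    {"xyz": [0, 0, 0], "spin": 0},
    {"xyz": [0, 0, 0], "spin": 0},
    {"xyz": [0, 0, 0], "spin": 0}
  ]
}}

```text
time: 29.2
tool_pos: [554.8, 58.3, 87.1]
tcp_rot: [-3.142, 0.0, 1.698]
contact_force: [-0.3, -2.7, -2.3]
grip_width: 42.1
finger_force: 1.5
```

```bash
python3 - <<'E'
from h import *
o=bot.get_obs(); print(o["tool_pos"],o["contact_force"],o["moment"],o["grip_width"])
E
```

```text
[554.78040269  58.29950711  87.07159441] [-0.30441292 -2.6718336  -2.2815045 ] [-0.65952359 -0.1766466   0.0382333 ] 42.1480892333469
```

Request:
{"api": "jog_arm", "payload": {
  "targets": [
    {"xyz": [0.01, 0, 0], "spin": 0},
    {"xyz": [0.01, 0, 0], "spin": 0},
    {"xyz": [0.01, 0, 0], "spin": 0},
    {"xyz": [0, 0, 0], "spin": 0},
    {"xyz": [0, 0, 0], "spin": 0},
    {"xyz": [0, 0, 0], "spin": 0},
    {"xyz": [0, 0, 0], "spin": 0},
    {"xyz": [0, 0, 0], "spin": 0},
    {"xyz": [0, 0, 0], "spin": 0},
    {"xyz": [0, 0, 0], "spin": 0}
  ]
}}

```text
time: 30.45
tool_pos: [554.8, 59.9, 87.4]
tcp_rot: [3.141, 0.001, 1.698]
contact_force: [0.2, -7.8, -0.9]
grip_width: 42.0
finger_force: 3.4
```

```bash
python3 - <<'E'
from h import *
o=bot.get_obs(); print(o["tool_pos"],o["contact_force"],o["moment"],o["grip_width"])
E
```

```text
[554.76195719  59.87076597  87.37912209] [ 0.22625642 -7.84510634 -0.90154865] [-1.2300976  -0.08645109 -0.03788839] 41.96457072491837
```

Request:
{"api": "jog_arm", "payload": {
  "targets": [
    {"xyz": [0.01, 0, 0], "spin": 0},
    {"xyz": [0, 0, 0], "spin": 0},
    {"xyz": [0, 0, 0], "spin": 0},
    {"xyz": [0, 0, 0], "spin": 0},
    {"xyz": [-0.05, 0, 0], "spin": 0},
    {"xyz": [-0.3, 0, 0], "spin": 0},
    {"xyz": [-0.6, 0, 0], "spin": 0},
    {"xyz": [-0.5, 0, -0.4], "spin": 0},
    {"xyz": [0, 0, -0.5], "spin": 0},
    {"xyz": [0, 0, -0.3], "spin": 0}
  ]
}}

```text
time: 31.7
tool_pos: [569.9, -53.7, 185.3]
tcp_rot: [3.138, -0.0, 1.697]
contact_force: [0.3, 0.1, -0.6]
grip_width: 42.3
finger_force: 0.0
```

```bash
python3 - <<'E'
from h import *
s=bot.capture("side"); t=bot.capture("top")
a=cv2.resize(s[130:230,195:260],(390,600),interpolation=cv2.INTER_CUBIC)
b=cv2.convertScaleAbs(cv2.resize(t[140:240,195:260],(390,600),interpolation=cv2.INTER_CUBIC),alpha=1.6)
cv2.imwrite("pics/v6.png",np.hstack([a,b]))
E
```

```text
(no output)
```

View pics/v6.png

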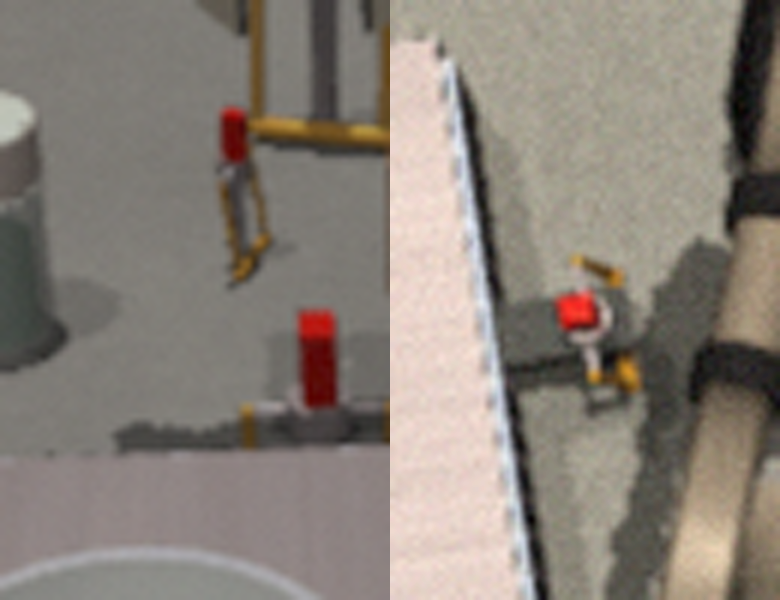

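```bash
python3 - <<'E'
from h import *
ox=np.array([.127,-.992,0]); ly=np.array([.992,.127,0])
f=lambda p:((proj("top",p)+.4-[195,140])*6+[390,0]).round(0)
g=lambda p:((proj("side",p)+.4-[195,130])*6).round(0)
for y in(72,75):
  P=np.array([553.2-.127*(y-72),y,0]); Z=lambda z:np.array([0,0,z])
  print("pin",y,"tabtop",f(P+Z(145)),g(P+Z(145)),"collar",f(P+Z(106)),"hinges",f(P+24*ly+Z(106)),f(P-24*ly+Z(106)))
  for a in(0,.15,.3):
    th=np.arctan2(9,62)+a
    q=P+ox*62.6*np.sin(th)+Z(106-62.6*np.cos(th)); print(a,"bar",f(q+24*ly),f(q-24*ly),f(q))
  print("shaft end",f(P+16*ox+13*ly+Z(98)),f(P+16*ox-13*ly+Z(98)))
E
```

```text
pin 72 tabtop [591. 308.] [315. 303.] collar [596. 318.] hinges [587. 261.] [605. 376.]
0 bar [615. 275.] [632. 384.] [624. 330.]
0.15 bar [636. 271.] [653. 381.] [644. 326.]
0.3 bar [656. 267.] [673. 377.] [664. 322.]
shaft end [631. 283.] [640. 345.]
pin 75 tabtop [584. 309.] [316. 308.] collar [589. 319.] hinges [580. 262.] [598. 377.]
0 bar [608. 276.] [625. 385.] [617. 331.]
0.15 bar [629. 273.] [646. 382.] [637. 327.]
0.3 bar [649. 268.] [666. 378.] [657. 323.]
shaft end [623. 284.] [633. 346.]
```

The pin and shaft slid about 4 mm inward. The bar lies under the shaft at (627,372) to (617,278), so the ring is down, but the pin leans slightly towards the rack. I'll press lightly on the tab to seat it.

Request:
{"api": "jog_arm", "payload": {
  "targets": [
    {"xyz": [0.3, -0.01, 0], "spin": 0},
    {"xyz": [0.45, 0, 0], "spin": 0},
    {"xyz": [0.45, 0, 0], "spin": 0},
    {"xyz": [0.35, 0, 0], "spin": 0},
    {"xyz": [0.1, 0, 0], "spin": 0},
    {"xyz": [0, 0, 0.15], "spin": 0},
    {"xyz": [0, 0, 0.15], "spin": 0},
    {"xyz": [0, 0, 0.05], "spin": 0},
    {"xyz": [0, 0, 0.02], "spin": 0},
    {"xyz": [0, 0, 0], "spin": 0}
  ],
  "gripper": 0
}}

```text
time: 33.05
tool_pos: [551.8, 77.0, 153.6]
tcp_rot: [3.141, 0.0, 1.697]
contact_force: [-0.1, 0.1, 0.5]
grip_width: 0.4
finger_force: 0.0
```

Request:
{"api": "jog_arm", "payload": {
  "targets": [
    {"xyz": [0, 0, 0.03], "spin": 0},
    {"xyz": [0, 0, 0.025], "spin": 0},
    {"xyz": [0, 0, 0.015], "spin": 0},
    {"xyz": [0, 0, 0.015], "spin": 0},
    {"xyz": [0, 0, 0.015], "spin": 0},
    {"xyz": [0, 0, 0.015], "spin": 0},
    {"xyz": [0, 0, 0], "spin": 0},
    {"xyz": [0, 0, 0], "spin": 0},
    {"xyz": [0, 0, 0], "spin": 0},
    {"xyz": [0, 0, 0], "spin": 0}
  ]
}}

```text
time: 34.3
tool_pos: [551.6, 77.2, 144.4]
tcp_rot: [3.141, 0.0, 1.698]
contact_force: [0.1, 0.4, 0.1]
grip_width: 0.4
finger_force: 0.0
```

Request:
{"api": "jog_arm", "payload": {
  "targets": [
    {"xyz": [0, 0, 0.013], "spin": 0},
    {"xyz": [0, 0, 0.013], "spin": 0},
    {"xyz": [0, 0, 0.013], "spin": 0},
    {"xyz": [0, 0, 0], "spin": 0},
    {"xyz": [0, 0, 0], "spin": 0},
    {"xyz": [0, 0, 0], "spin": 0},
    {"xyz": [0, 0, 0], "spin": 0},
    {"xyz": [0, 0, 0], "spin": 0},
    {"xyz": [0, 0, 0], "spin": 0},
    {"xyz": [0, 0, 0], "spin": 0}
  ]
}}

```text
time: 35.55
tool_pos: [552.4, 77.1, 142.6]
tcp_rot: [3.139, 0.001, 1.698]
contact_force: [-0.7, -0.1, 8.3]
grip_width: 0.2
finger_force: 4.3
```

Request:
{"api": "jog_arm", "payload": {
  "targets": [
    {"xyz": [0, 0, 0.013], "spin": 0},
    {"xyz": [0, 0, 0.01], "spin": 0},
    {"xyz": [0, 0, 0], "spin": 0},
    {"xyz": [0, 0, 0], "spin": 0},
    {"xyz": [0, 0, -0.05], "spin": 0},
    {"xyz": [0, 0, -0.2], "spin": 0},
    {"xyz": [0, 0, -0.4], "spin": 0},
    {"xyz": [-0.5, 0, -0.2], "spin": 0},
    {"xyz": [-0.7, 0, 0], "spin": 0},
    {"xyz": [-0.5, 0, 0], "spin": 0}
  ]
}}

```text
time: 36.8
tool_pos: [569.1, -59.5, 208.3]
tcp_rot: [3.141, 0.001, 1.697]
contact_force: [-0.1, 0.1, -0.9]
grip_width: 0.7
finger_force: 0.0
```

```bash
python3 - <<'E'
from h import *
s=bot.capture("side"); t=bot.capture("top")
a=cv2.resize(s[130:230,195:260],(390,600),interpolation=cv2.INTER_CUBIC)
b=cv2.convertScaleAbs(cv2.resize(t[140:240,195:260],(390,600),interpolation=cv2.INTER_CUBIC),alpha=1.6)
cv2.imwrite("pics/v7.png",np.hstack([a,b]))
E
```

```text
(no output)
```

View pics/v7.png

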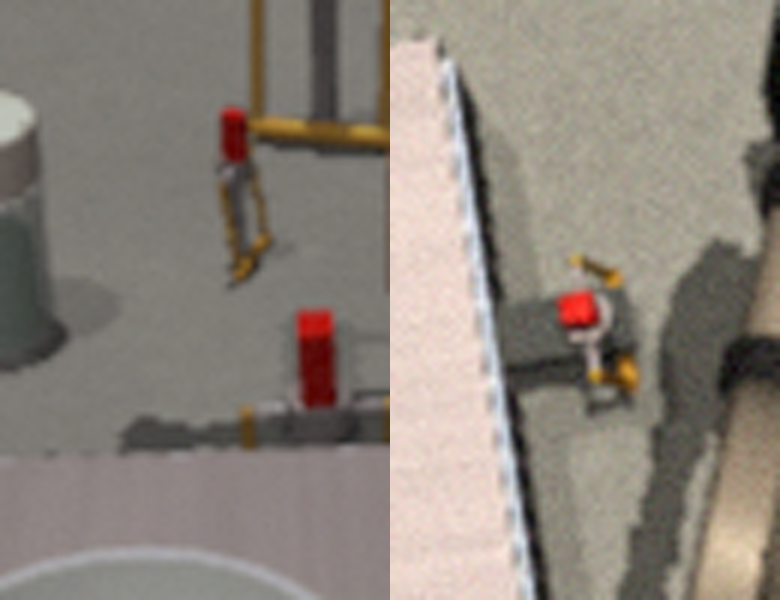

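The pin is home: contact on top of the tab came at about 143. The ring bar hangs down by the shaft end at (617,278) and (627,370), and the drawer edge hasn't moved from shut. I'm handing it in.

```bash
python3 -c "
from plant import bot
print(bot.close_job())"
```

```text
the job is handed in; nothing more can be done
None
```

The job is handed in, with no verdict returned: the drawer is shut, the middle pin is fully home and its ring is swung down to its stop, though the pin leans slightly (about 3°) towards the rack and the shaft slid about 4 mm inward.

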